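# Pack the sanded tugboat kit

### The arm

A 6-joint arm with a two-finger parallel gripper is mounted at the origin on the work surface. World frame = base frame: x ahead of the robot, y to its left, z up, the work surface at z = 0. Lengths are in m, angles in degrees, forces in N, time in s.
With the tool pointing down it reaches from about 0.3 to 0.95 m from the base axis. Payload 3.1 kg.
Tool frame: the origin (TCP) lies at the very end of the fingers, on their centre line; the grasp point (between the pads) lies bot.grasp_offset behind it (bot.grasp_offset is the distance from the TCP to the grasp point, in m); z points along the fingers, y is the line along which they close (so a half turn about z gives the same grasp; the last joint's range is limited). The gripper opens to 85 mm and grips with 20 to 120 N. Pads are 22 mm wide; open, the fingers measure 114 mm over their backs; the gripper's body (76 mm by 85 mm) begins 54 mm behind the grasp point. The pads swing forward as they close: fully open they stand 13 mm farther back than shut.
Start: joints at [72.611, 17.653, 93.61, -0, 68.738, -3.994], TCP at [0.145, 0.608, 0.231] pointing down, gripper open.
Joint ranges: [-175.34, 175.34], [-45.06, 112.39], [2.9, 150.54], [-68.45, 248.45], [3.09, 151.38], [-168.51, 168.51]. Speed limits (degrees/s): [159.86, 159.86, 180, 180, 180, 180].

### API

Orientations are given as [roll, pitch, yaw] about the fixed x, y, z axes, in that order (R = Rz(yaw) Ry(pitch) Rx(roll)).
In Python, from rig import bot gives the robot as it stands.
- The arm moves only by the tool move_arm, never from a script. Its argument "steps" is a list that holds one entry, the list of rows, each a list of 4 numbers: the shift along the world's x, y, z normalised to -1 to 1, where 1 is 0.1 m, then the turn about the world's z normalised to -1 to 1, where 1 is 120 degrees. In form: [[[dx, dy, dz, twist], ...]]. A call has exactly 5 rows; each row is the pose to reach, as a shift and turn from the pose commanded when the call began; what a row does not reach only later rows make up. A row lasts 1/10 s, in which the tool goes at most 50 mm and 8.59 degrees, less where a joint would pass 70% of its speed; a pose out of reach is approached as far as the arm can. A call with a number of a shift or a turn outside -1 to 1 is refused whole. A call with a gripper value outside its range is refused whole. "claw" is the gripper's target within -1 to 1 (shut at 1, half-way at 0, fully open at -1), set as the call begins (left out, the last holds). The fingers move at their own pace and stop on an object; "grip_force" is the grip in N (left out, the last holds). Time passes only in rows, so rows that repeat a pose let the fingers close, or fill a call up. It gives the time, the measured TCP pose, the force, the opening and the grip force at its end, in the units of the state.
- bot.observe(): the state, without advancing time (a new reading comes with each control period).
- bot.grab_frame(name): name is "scene" or "top"; returns a dict with "color" (480x640x3 uint8, red, green, blue), "camera_matrix" (3x3 intrinsics, pixels), "pose" (4x4, takes a point from camera to world coordinates). Camera axes: x right, y down, z forward; pixel columns grow to the right and rows downward; lengths in m; the calibration is good to about 2 mm. A picture is of the moment at which its call begins. There is no depth.
- bot.finish_job(): hands the job in; it is judged then, once.
The state is a dict: "clock": time; "qpos": joint angles; "qvel": joint speeds; "joint_torque": joint torques, N m; "tool_pos": TCP position; "ee_rot": TCP orientation; "force": force on the tool from outside, world axes, zero at the start; "ft_torque": the same for the moment, N m; "width": opening from 0.0 (shut) to 1.0 (fully open); "gripper_force": force on a finger pad.
Only numpy, scipy, OpenCV 4.12 (cv2) and the standard library are available. Lean on these libraries where they do the work, as an engineer would, in place of code of your own. Each camera call takes 0.05 s, during which the arm holds its last target. There are 200 camera calls.

### The job

Pack one wooden tugboat kit: put the clean, sanded hull, deckhouse, wheelhouse and funnel into the kit tray, each standing upright and fully down in the recess of its own outline, the hull with its bow at the tapered end. The hull and the funnel marked with blue masking tape still need sanding: leave them where they are on the bench.

Things in the scene. Friction and masses are not known exactly. Their poses are not given: they have to be found in the camera images.
- hull_mid (a point): Clean tugboat hull, dark walnut, no tape: 88 long x 40 wide x 36 mm high, flat deck with three small dowel holes, square stern, the front 32 mm tapering to a 10 mm wide bow. Point: centre of the 88 x 40 x 36 block, half-way up (18 mm above its flat underside). x points to the bow, y to port, z up. 60 to 115 g
- hull_taped_mid (a point): A second hull, same wood and size, with two bands of blue masking tape across it: still to be re-sanded. Stays where it is. Point: its centre, half-way up (18 mm); x to its bow, z up
- deckhouse_mid (a point): Deckhouse, pale maple block 64 (x) x 34 (y) x 36 mm high, a row of dark portholes on its long sides, two small holes on top. Point: its centre, half-way up (18 mm). x along its length, z up; either end may lead. 37 to 68 g
- wheelhouse_mid (a point): Wheelhouse, brick-red cherry-wood square block 38 x 38 x 48 mm high with dark window panes on all four sides, taller than the deckhouse. Point: its centre, half-way up (24 mm). x, y square to its sides, z up; any of the four ways round will do. 37 to 68 g
- funnel_mid (a point): Clean funnel, upright pale maple cylinder, diameter 32, 56 mm high, dark mouth on top and two scored rings, no tape. Point: its centre, half-way up (28 mm); z up. 26 to 48 g
- funnel_taped_mid (a point): A second funnel, same wood and size, with blue masking tape round it and over its top: still to be re-sanded. Stays where it is. Point: its centre, half-way up (28 mm); z up
- nest_hull: Plywood nest block 112 x 112 x 12 mm, fixed in any one quarter of the kit tray; top face 16 mm, tray rim 20 mm above the bench. It has the boat-shaped recess for the hull, 103 x 55 mm with one end tapering like the bow (7.5 mm play all round), 8 mm deep, floor dark green, 8 mm above the bench. Origin: centre of the block's underside, 4 mm below the floor, under the recess centre; z up, x along the recess towards its tapered bow end
- nest_deckhouse: Plywood nest block 112 x 112 x 12 mm, fixed in any one quarter of the kit tray; top face 16 mm, tray rim 20 mm above the bench. It has the oblong recess for the deckhouse, 79 (x) x 49 (y) mm (7.5 mm play all round), 8 mm deep, floor dark green, 8 mm above the bench. Origin: centre of the block's underside, 4 mm below the floor, under the recess centre; z up, x along the recess
- nest_wheelhouse: Plywood nest block 112 x 112 x 12 mm, fixed in any one quarter of the kit tray; top face 16 mm, tray rim 20 mm above the bench. It has the square recess for the wheelhouse, 53 x 53 mm (7.5 mm play all round), sides along x and y, 8 mm deep, floor dark green, 8 mm above the bench. Origin: centre of the block's underside, 4 mm below the floor, under the recess centre; z up
- nest_funnel: Plywood nest block 112 x 112 x 12 mm, fixed in any one quarter of the kit tray; top face 16 mm, tray rim 20 mm above the bench. It has the round recess for the funnel, diameter 47 mm (7.5 mm play all round), 8 mm deep, floor dark green, 8 mm above the bench. Origin: centre of the block's underside, 4 mm below the floor, under the recess centre; z up

How it is judged (in metres and radians):
At the end, for the whole second after the job is handed in: Clean hull, deckhouse, wheelhouse and funnel upright (7 deg) and at rest in their own nests: centred within 14 mm, underside within 4 mm of the recess floor, hull and deckhouse in line within 23 deg (a reversed hull cannot go down). Taped hull and funnel within 20 mm of their starts (horizontal distance between hull_mid and nest_hull below 0.014 m and z of hull_mid in the frame of nest_hull below 0.026 m and angle between each of hull_mid, deckhouse_mid, wheelhouse_mid, funnel_mid's own z axis and vertical below 0.12 rad and linear speed of each of hull, deckhouse, wheelhouse, funnel below 0.02 m/s and angle between the x axis of hull_mid and the x axis of nest_hull, either way round below 0.4 rad and horizontal distance between deckhouse_mid and nest_deckhouse below 0.014 m and z of deckhouse_mid in the frame of nest_deckhouse below 0.026 m and angle between the x axis of deckhouse_mid and the x axis of nest_deckhouse, either way round below 0.4 rad and horizontal distance between wheelhouse_mid and nest_wheelhouse below 0.014 m and z of wheelhouse_mid in the frame of nest_wheelhouse below 0.032 m and horizontal distance between funnel_mid and nest_funnel below 0.014 m and z of funnel_mid in the frame of nest_funnel below 0.036 m and distance of each of hull_taped_mid, funnel_taped_mid from where it was at the start of the episode below 0.02 m); the robot touches nothing.
It fails at once if the taped hull is moved by more than 20 mm (distance of hull_taped_mid from where it was at the start of the episode above 0.02 m).
It fails at once if the taped funnel is moved by more than 20 mm (distance of funnel_taped_mid from where it was at the start of the episode above 0.02 m).
It also fails if it takes over 115 s, if anything falls off the work surface, if the arm or the gripper's body presses on something with over 40 N, if the wrist force passes 120 N, or if a joint passes its speed limit or range.

## Working session

There is one attempt and no reset: what is moved stays moved. The work goes in short steps, Python scripts to look and compute and a tool call to move; the robot and the scene stay as the last step left them, time stands still between calls to the robot, and variables do not carry over. Pictures are saved under pics/ and viewed, at most 14 in all, crops included, and the job is handed in when it is done.

Besides the shell and the picture viewer there is one more tool, called after "Emit:" as name(argument=value, ...), one argument or row to a line, values as JSON. move_arm: Moves the arm, as the interface text tells. Its arguments: {"type":"object","properties":{"steps":{"type":"array"},"claw":{"type":"number"},"grip_force":{"type":"number"}},"required":["steps"]}

```bash
mkdir -p pics; ls; python3 - <<'E'
from rig import bot
import cv2,numpy as np
for n in("scene","top"):
    f=bot.grab_frame(n); cv2.imwrite(f"pics/{n}0.png",f["color"][:,:,::-1]); np.savez(f"{n}0.npz",**f)
    print(n,f["camera_matrix"].round(1).tolist(),f["pose"].round(3).tolist())
print(bot.observe(),bot.grasp_offset)
E
```

```text
pics
scene [[509.3, 0.0, 319.3], [0.0, 509.3, 238.2], [0.0, 0.0, 1.0]] [[0.755, 0.561, -0.34, 0.887], [0.656, -0.654, 0.377, -0.373], [-0.011, -0.507, -0.862, 0.933], [0.0, 0.0, 0.0, 1.0]]
top [[455.3, 0.0, 325.3], [0.0, 455.3, 239.0], [0.0, 0.0, 1.0]] [[0.018, -0.983, 0.184, 0.397], [-0.999, -0.023, -0.026, 0.026], [0.029, -0.183, -0.983, 0.865], [0.0, 0.0, 0.0, 1.0]]
{'clock': 0.1, 'qpos': array([ 7.26117425e+01,  1.76986009e+01,  9.36838441e+01,  2.19226068e-04,
        6.87405474e+01, -3.99302919e+00]), 'qvel': array([-0.08573525, -0.03644607, -0.24524664, -0.02969881, -0.00412547,
       -0.0096133 ]), 'joint_torque': array([-8.21725662e-04, -4.16411769e+01, -2.77643502e+01, -2.34208655e-04,
        4.04465507e-03,  7.72575305e-06]), 'tool_pos': array([0.14457965, 0.60724989, 0.23015845]), 'ee_rot': array([-1.79877320e+02, -8.76821951e-03,  1.66604683e+02]), 'force': array([ 0.39879057, -0.15617169,  0.40252963]), 'ft_torque': array([-0.00258827, -0.04360213,  0.01033978]), 'gripper_force': 0.0, 'width': 1.0012634671505538} 0.0187
```

View pics/scene0.png

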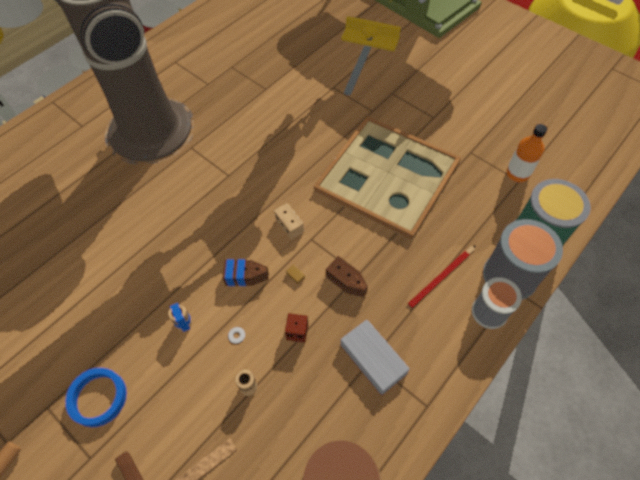

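View pics/top0.png

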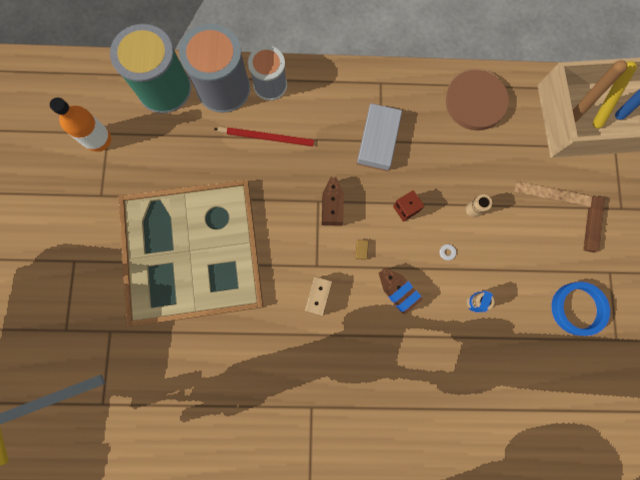

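The top view shows the tray at left, with recesses for hull (158,228), funnel (217,217), deckhouse (162,284) and wheelhouse (223,276). The clean pieces are hull (333,203), wheelhouse (408,206), funnel (480,205) and deckhouse (318,296). The taped hull is at (400,290) and the taped funnel at (481,301).

```bash
cat > h.py <<'E'
import numpy as np,cv2
def ray(f,px,z):
    K,P=f["camera_matrix"],f["pose"]
    px=np.atleast_2d(np.array(px,float))
    d=(np.c_[px,np.ones(len(px))]@np.linalg.inv(K).T)@P[:3,:3].T
    return P[:3,3]+d*((z-P[2,3])/d[:,2])[:,None]
def proj(f,X):
    P=f["pose"]; c=(np.atleast_2d(X)-P[:3,3])@P[:3,:3]@f["camera_matrix"].T
    return c[:,:2]/c[:,2:]
E
python3 - <<'E'
import numpy as np,cv2
im=cv2.imread("pics/top0.png")
def up(x0,y0,w,h,s): 
    return cv2.resize(im[y0:y0+h,x0:x0+w],None,fx=s,fy=s,interpolation=cv2.INTER_CUBIC)
cv2.imwrite("pics/c1.png",up(300,170,200,150,4))
E
```

```text
(no output)
```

View pics/c1.png

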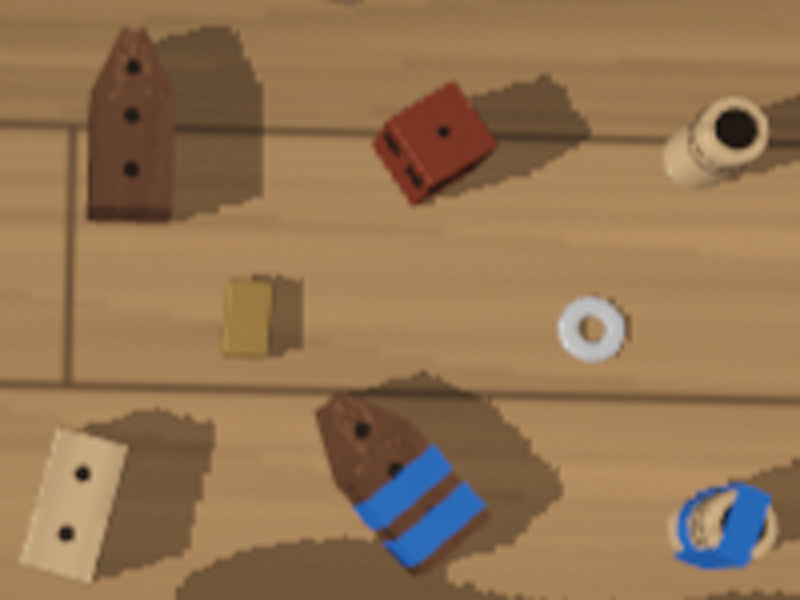

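The crop gives clear features. Hull dowel holes are at crop (133,67), (132,115) and (131,170), with the bow up. The wheelhouse hole is at (443,131), the funnel mouth at (736,130), and the deckhouse holes at (83,473) and (67,533). Next is the tray.

```bash
python3 - <<'E'
import numpy as np,cv2
from h import *
f=dict(np.load("top0.npz")); s=dict(np.load("scene0.npz"))
im=cv2.imread("pics/top0.png")
cv2.imwrite("pics/c2.png",cv2.resize(im[175:325,110:270],None,fx=4,fy=4,interpolation=cv2.INTER_CUBIC))
c=lambda x,y:(300+(x+.5)/4-.5,170+(y+.5)/4-.5)
def show(n,pts,z):
    p=ray(f,[c(*q) for q in pts],z)[:,:2]; print(n,(p*1000).round(1).tolist()); return p
p=show("hull bow,sternmid,h1,h2,h3",[(133,28),(131,207),(133,67),(132,115),(131,170)],.036); d=p[0]-p[1];print(np.linalg.norm(d),np.degrees(np.arctan2(d[1],d[0])),(p[0]+p[1])/2)
p=show("hull l,r",[(89,150),(172,150)],.036)
show("wh hole,corners",[(443,131),(455,82),(496,146)],.048)
show("fun",[(736,130)],.056)
p=show("deck holes,corners",[(83,473),(67,533),(62,427),(128,446),(20,565)],.036); d=p[0]-p[1];print(np.degrees(np.arctan2(d[1],d[0])),(p[0]+p[1])/2)
show("taped h",[(362,430),(398,470)],.036); show("taped fun",[(727,525)],.056)
show("junk block top ctr",[(248,318)],.02)
E
```

```text
hull bow,sternmid,h1,h2,h3 [[672.6, -7.5], [585.4, -7.9], [653.3, -7.8], [629.8, -7.7], [603.2, -7.6]]
0.08721867896196513 0.24670362800303958 [ 0.62901589 -0.00772901]
hull l,r [[612.3, 12.2], [613.3, -26.8]]
wh hole,corners [[622.6, -152.3], [646.4, -158.4], [616.0, -177.0]]
fun [[624.4, -287.3]]
deck holes,corners [[461.2, 12.0], [434.1, 18.7], [481.9, 22.0], [473.9, -8.2], [419.4, 39.5]]
-13.822100687487264 [0.44761893 0.01533606]
taped h [[483.4, -115.3], [465.5, -131.7]]
taped fun [[442.4, -274.8]]
junk block top ctr [[536.8, -64.6]]
```

View pics/c2.png

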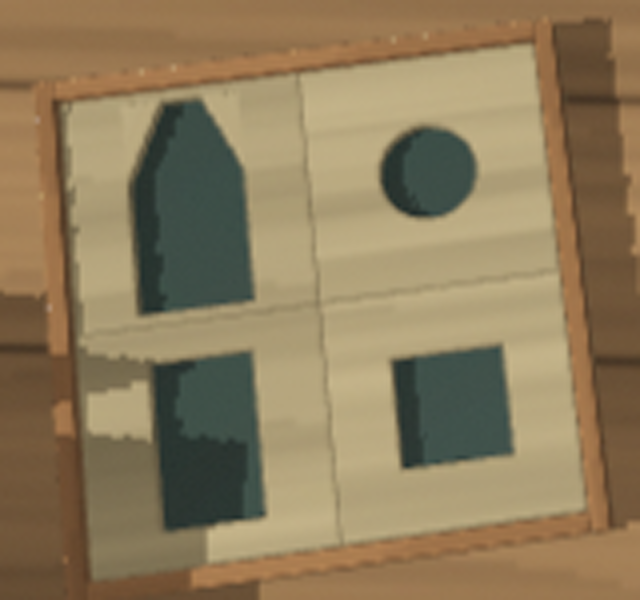

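The tray seams meet at crop (320,302) and recess outlines are clear, with tray yaw about +8° in the image. I'll compute nest centres from the seam cross plus 56 mm offsets and check them against the recess corners.

```bash
python3 - <<'E'
import numpy as np,cv2
from h import *
f=dict(np.load("top0.npz")); s=dict(np.load("scene0.npz"))
c=lambda p:(110+(p[0]+.5)/4-.5,175+(p[1]+.5)/4-.5)
R=lambda pts,z=.016: ray(f,[c(q) for q in pts],z)[:,:2]
x=R([(320,302),(300,73),(341,543),(557,270),(83,332)])
u=x[1]-x[2]; v=x[4]-x[3]; print((x*1000).round(1).tolist(),np.linalg.norm(u),np.linalg.norm(v))
a=np.arctan2(u[1],u[0]); b=np.arctan2(v[1],v[0])-np.pi/2; print(np.degrees([a,b])); a=(a+b)/2
X=np.array([np.cos(a),np.sin(a)]);Y=np.array([-X[1],X[0]]);C=(x[1]+x[2]+x[3]+x[4])/4
print("cross by avg",C)
for n,i,j in(("hull",1,1),("fun",1,-1),("deck",-1,1),("wh",-1,-1)): print(n,((x[0]+.056*(i*X+j*Y))*1000).round(1))
def ctr(n,hi,lo):  # right/near edges at .016, far at .008
    print(n,"hi",(R(hi)*1000).round(1).tolist(),"lo",(R(lo,.008)*1000).round(1).tolist())
ctr("hull bow,bl,br",[(182,99),(253,300)],[(182,99),(138,314)])
ctr("deck",[(251,351),(265,517)],[(151,363),(165,530)])
ctr("wh",[(502,346),(514,454)],[(391,360),(403,468)])
print("fun ctr",(R([(428,171)],.012)*1000).round(1))
g=s["color"].copy()
for i,j in((1,1),(1,-1),(-1,1),(-1,-1)):
    print(proj(s,[*(x[0]+.056*(i*X+j*Y)),.01]).round(0))
# scene-view check of pieces
for P in([.629,-.0077,.036],[.6226,-.1523,.048],[.6244,-.2873,.056],[.4476,.0153,.036],[*x[0],.016]): print(P,proj(s,P).round(1))
big=cv2.resize(g[130:400,225:465],None,fx=2.2,fy=2.2,interpolation=cv2.INTER_CUBIC)
cv2.imwrite("pics/c3.png",big[:,:,::-1])
E
```

```text
[[528.2, 257.8], [638.9, 275.3], [417.1, 240.2], [546.0, 148.2], [511.6, 366.0]] 0.2245796309076625 0.22050490295409675
[8.986963   8.96685738]
cross by avg [0.52838875 0.25740715]
hull [574.8 321.8]
fun [592.3 211.2]
deck [464.2 304.4]
wh [481.6 193.7]
hull bow,bl,br hi [[624.6, 330.1], [528.4, 288.9]] lo [[626.7, 332.9], [521.8, 344.4]]
deck hi [[504.4, 287.9], [428.2, 275.5]] lo [[498.8, 336.3], [421.6, 323.1]]
wh hi [[509.3, 172.0], [459.2, 163.7]] lo [[502.6, 224.9], [452.2, 216.0]]
fun ctr [[593.2 212.3]]
[[420. 168.]]
[[397. 202.]]
[[377. 148.]]
[[353. 181.]]
[0.629, -0.0077, 0.036] [[347.4 274.7]]
[0.6226, -0.1523, 0.048] [[294.9 323.3]]
[0.6244, -0.2873, 0.056] [[242.6 378.5]]
[0.4476, 0.0153, 0.036] [[287.5 216.6]]
[np.float64(0.5282111138548236), np.float64(0.25778294167532234), 0.016] [[387.2 172.4]]
```

View pics/c3.png

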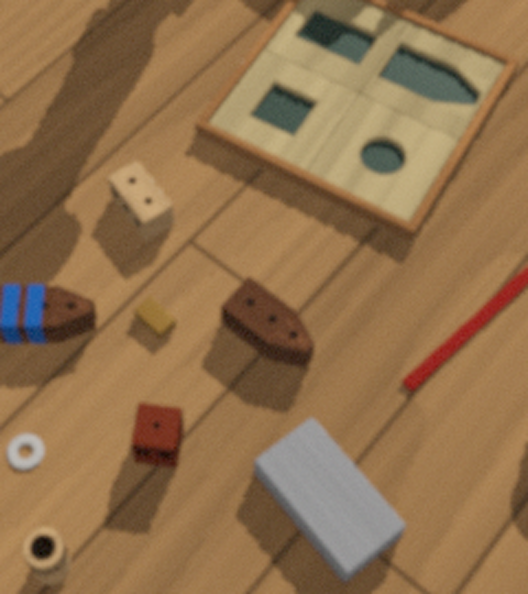

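Both views agree within 1–2 mm. Target poses (mm):

| Item | Piece position | Piece yaw | Nest position | Nest yaw |
|---|---|---|---|---|
| Hull | (629,-8) | 0° | (575,322) | 9° |
| Deckhouse | (448,15) | -14.5° | (464,304) | 9° |
| Wheelhouse | (623,-152) | 31° | (482,194) | 9° |
| Funnel | (624,-287) | any | (592,211) | 9° |

First I move to the hull.

Emit:
move_arm(
  steps=[
    [[0.1, -0.13, -0.02, 0.05], [0.25, -0.32, -0.05, 0.112], [0.4, -0.52, -0.1, 0.112], [0.55, -0.7, -0.13, 0.112], [0.685, -0.878, -0.16, 0.112]],
  ],
  claw=-1,
  grip_force=40,
)

```text
clock: 0.6
tool_pos: [0.2142, 0.5238, 0.2193]
ee_rot: [179.4, 0.2, -179.9]
force: [0.6, -0.8, -0.3]
width: 1.003
gripper_force: 0.0
```

Emit:
move_arm(
  steps=[
    [[0.14, -0.18, -0.03, 0], [0.27, -0.35, -0.06, 0], [0.41, -0.53, -0.1, 0], [0.55, -0.7, -0.13, 0], [0.685, -0.878, -0.16, 0]],
  ],
)

```text
clock: 1.1
tool_pos: [0.2821, 0.4313, 0.1987]
ee_rot: [-180.0, -0.0, -180.0]
force: [0.1, -0.2, 0.6]
width: 1.0
gripper_force: 0.0
```

Emit:
move_arm(
  steps=[
    [[0.14, -0.18, -0.03, 0], [0.27, -0.35, -0.06, 0], [0.41, -0.53, -0.1, 0], [0.55, -0.7, -0.13, 0], [0.685, -0.878, -0.16, 0]],
  ],
)

```text
clock: 1.6
tool_pos: [0.3505, 0.3436, 0.1827]
ee_rot: [-180.0, -0.0, -180.0]
force: [-0.0, 0.3, -0.1]
width: 1.004
gripper_force: 0.0
```

Emit:
move_arm(
  steps=[
    [[0.14, -0.18, -0.03, 0], [0.27, -0.35, -0.06, 0], [0.41, -0.53, -0.1, 0], [0.55, -0.7, -0.13, 0], [0.685, -0.878, -0.16, 0]],
  ],
)

```text
clock: 2.1
tool_pos: [0.419, 0.2559, 0.1667]
ee_rot: [-180.0, -0.0, -180.0]
force: [-0.8, 0.4, -0.8]
width: 1.001
gripper_force: 0.0
```

Emit:
move_arm(
  steps=[
    [[0.14, -0.18, -0.03, 0], [0.27, -0.35, -0.06, 0], [0.41, -0.53, -0.1, 0], [0.55, -0.7, -0.13, 0], [0.685, -0.878, -0.16, 0]],
  ],
)

```text
clock: 2.6
tool_pos: [0.4874, 0.1682, 0.1507]
ee_rot: [-180.0, -0.1, -180.0]
force: [0.6, 0.9, 0.7]
width: 1.001
gripper_force: 0.0
```

Emit:
move_arm(
  steps=[
    [[0.14, -0.18, -0.03, 0], [0.27, -0.35, -0.06, 0], [0.41, -0.53, -0.1, 0], [0.55, -0.7, -0.13, 0], [0.685, -0.878, -0.16, 0]],
  ],
)

```text
clock: 3.1
tool_pos: [0.5559, 0.0804, 0.1346]
ee_rot: [180.0, -0.1, -180.0]
force: [1.1, 0.0, 0.0]
width: 0.997
gripper_force: 0.0
```

Emit:
move_arm(
  steps=[
    [[0.14, -0.18, -0.03, 0], [0.3, -0.4, -0.06, 0], [0.5, -0.64, -0.1, 0], [0.685, -0.878, -0.16, 0], [0.685, -0.878, -0.16, 0]],
  ],
)

```text
clock: 3.6
tool_pos: [0.6258, -0.0096, 0.1183]
ee_rot: [-179.9, 0.0, 179.9]
force: [0.2, -0.5, -0.5]
width: 1.002
gripper_force: 0.0
```

Emit:
move_arm(
  steps=[
    [[0, -0.01, -0.2, 0], [0, -0.01, -0.4, 0], [0, -0.01, -0.6, 0], [0, -0.01, -0.8, 0], [0, -0.01, -0.95, 0]],
  ],
)

```text
clock: 4.1
tool_pos: [0.6227, -0.0069, 0.0226]
ee_rot: [180.0, -0.2, -179.9]
force: [0.3, 0.2, -0.8]
width: 0.999
gripper_force: 0.0
```

Emit:
move_arm(
  steps=[
    [[0, 0, -0.07, 0], [0, 0, -0.14, 0], [0, 0, -0.14, 0], [0, 0, -0.14, 0], [0, 0, -0.14, 0]],
  ],
)

```text
clock: 4.6
tool_pos: [0.6252, -0.0077, 0.0113]
ee_rot: [-180.0, 0.1, -180.0]
force: [-0.4, 0.3, 0.8]
width: 1.003
gripper_force: 0.0
```

Emit:
move_arm(
  steps=[
    [[0, 0, 0, 0], [0, 0, 0, 0], [0, 0, 0, 0], [0, 0, 0, 0], [0, 0, 0, 0]],
  ],
  claw=1,
  grip_force=40,
)

```text
clock: 5.1
tool_pos: [0.6248, -0.0077, 0.0107]
ee_rot: [-180.0, 0.1, -180.0]
force: [-0.3, -0.8, 2.0]
width: 0.456
gripper_force: 42.9
```

Emit:
move_arm(
  steps=[
    [[0, 0, 0, 0], [0, 0, 0, 0], [0, 0, 0, 0], [0, 0, 0, 0], [0, 0, 0, 0]],
  ],
)

```text
clock: 5.6
tool_pos: [0.6249, -0.0077, 0.0108]
ee_rot: [-180.0, 0.1, -180.0]
force: [-0.0, -0.5, 4.0]
width: 0.461
gripper_force: 43.2
```

The opening is 39 mm, so the hull is held. Next I lift it and carry it to the nest.

Emit:
move_arm(
  steps=[
    [[0, 0, 0.15, 0], [0, 0, 0.35, 0], [0, 0, 0.55, 0], [0, 0, 0.7, 0], [0, 0, 0.8, 0]],
  ],
)

```text
clock: 6.1
tool_pos: [0.6245, -0.0076, 0.0917]
ee_rot: [-180.0, 0.1, -180.0]
force: [0.9, -0.6, -0.1]
width: 0.461
gripper_force: 42.6
```

Emit:
move_arm(
  steps=[
    [[-0.02, 0.12, 0, 0.025], [-0.05, 0.28, 0, 0.05], [-0.08, 0.46, 0, 0.075], [-0.11, 0.64, 0, 0.075], [-0.135, 0.82, 0, 0.075]],
  ],
)

```text
clock: 6.6
tool_pos: [0.6099, 0.0763, 0.0897]
ee_rot: [180.0, -0.1, -170.9]
force: [0.5, -1.2, -1.6]
width: 0.453
gripper_force: 42.6
```

Emit:
move_arm(
  steps=[
    [[-0.03, 0.16, 0, 0], [-0.06, 0.33, 0, 0], [-0.08, 0.49, 0, 0], [-0.11, 0.66, 0, 0], [-0.135, 0.82, 0, 0]],
  ],
)

```text
clock: 7.1
tool_pos: [0.5971, 0.1579, 0.0903]
ee_rot: [180.0, 0.0, -171.0]
force: [-0.4, 0.3, -0.8]
width: 0.46
gripper_force: 42.6
```

Emit:
move_arm(
  steps=[
    [[-0.03, 0.16, 0, 0], [-0.06, 0.33, 0, 0], [-0.08, 0.49, 0, 0], [-0.11, 0.66, 0, 0], [-0.135, 0.82, 0, 0]],
  ],
)

```text
clock: 7.6
tool_pos: [0.5835, 0.2399, 0.0902]
ee_rot: [180.0, -0.0, -171.0]
force: [0.1, 0.1, -1.4]
width: 0.461
gripper_force: 42.6
```

Emit:
move_arm(
  steps=[
    [[-0.03, 0.18, 0, 0], [-0.07, 0.42, 0, 0], [-0.11, 0.64, 0, 0], [-0.135, 0.83, 0, 0], [-0.135, 0.83, 0, 0]],
  ],
)

```text
clock: 8.1
tool_pos: [0.5699, 0.3244, 0.0904]
ee_rot: [179.9, 0.0, -170.8]
force: [-0.0, -0.1, -0.8]
width: 0.459
gripper_force: 42.6
```

```bash
python3 - <<'E'
from rig import bot
import cv2,numpy as np
o=bot.observe();print(o["tool_pos"],o["ee_rot"])
f=bot.grab_frame("scene"); np.savez("scene1.npz",**f)
cv2.imwrite("pics/s1.png",cv2.resize(f["color"][60:260,260:500,::-1],None,fx=2.5,fy=2.5))
E
```

```text
[0.56987828 0.32443801 0.09041032] [ 1.79946972e+02  4.84985996e-02 -1.70789844e+02]
```

View pics/s1.png

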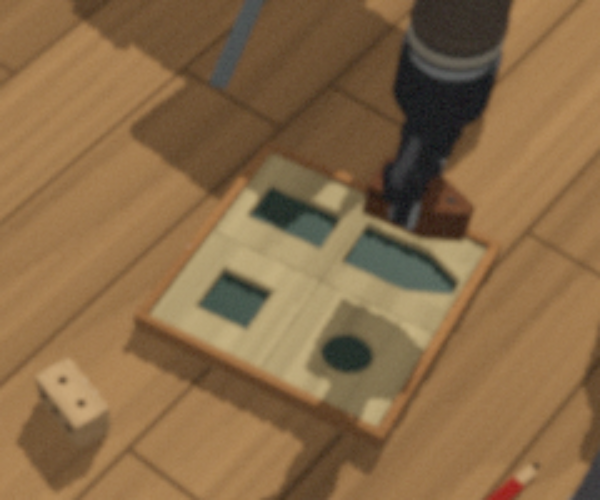

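The hull is held level and lined up with its boat-shaped recess, so I lower it.

Emit:
move_arm(
  steps=[
    [[0, 0, -0.12, 0], [0, 0, -0.27, 0], [0, 0, -0.42, 0], [0, 0, -0.52, 0], [0, 0, -0.58, 0]],
  ],
)

```text
clock: 8.65
tool_pos: [0.5691, 0.3202, 0.0297]
ee_rot: [-179.9, -0.2, -171.0]
force: [-0.0, 0.3, -0.7]
width: 0.457
gripper_force: 42.6
```

Emit:
move_arm(
  steps=[
    [[0, 0, -0.04, 0], [0, 0, -0.08, 0], [0, 0, -0.11, 0], [0, 0, -0.14, 0], [0, 0, -0.14, 0]],
  ],
)

```text
clock: 9.15
tool_pos: [0.5708, 0.3217, 0.0188]
ee_rot: [180.0, 0.1, -170.9]
force: [0.4, -0.4, -0.8]
width: 0.458
gripper_force: 42.7
```

Emit:
move_arm(
  steps=[
    [[0, 0, 0, 0], [0, 0, 0, 0], [0, 0, 0, 0], [0, 0, 0, 0], [0, 0, 0, 0]],
  ],
  claw=-0.4,
)

```text
clock: 9.65
tool_pos: [0.5703, 0.3214, 0.0183]
ee_rot: [-180.0, -0.0, -171.0]
force: [-0.6, -0.1, -0.1]
width: 0.701
gripper_force: 0.0
```

Emit:
move_arm(
  steps=[
    [[0, 0, 0.1, 0], [0, 0, 0.25, 0], [0, 0, 0.45, 0], [0, 0, 0.7, 0], [0, 0, 0.9, 0]],
  ],
)

```text
clock: 10.15
tool_pos: [0.5713, 0.3219, 0.1114]
ee_rot: [180.0, 0.2, -171.0]
force: [-0.3, -0.1, 0.1]
width: 0.701
gripper_force: 0.0
```

Emit:
move_arm(
  steps=[
    [[-0.04, -0.1, 0, -0.06], [-0.1, -0.26, 0, -0.12], [-0.17, -0.42, 0, -0.18], [-0.24, -0.6, 0, -0.196], [-0.308, -0.765, 0, -0.196]],
  ],
  claw=-1,
)

```text
clock: 10.65
tool_pos: [0.5399, 0.2445, 0.1101]
ee_rot: [179.9, 0.1, 165.5]
force: [0.5, -0.4, 0.3]
width: 0.995
gripper_force: 0.0
```

```bash
python3 - <<'E'
from rig import bot
import cv2,numpy as np
f=bot.grab_frame("top"); np.savez("top1.npz",**f)
cv2.imwrite("pics/t1.png",cv2.resize(f["color"][165:325,100:340,::-1],None,fx=3,fy=3,interpolation=cv2.INTER_CUBIC))
E
```

```text
(no output)
```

View pics/t1.png

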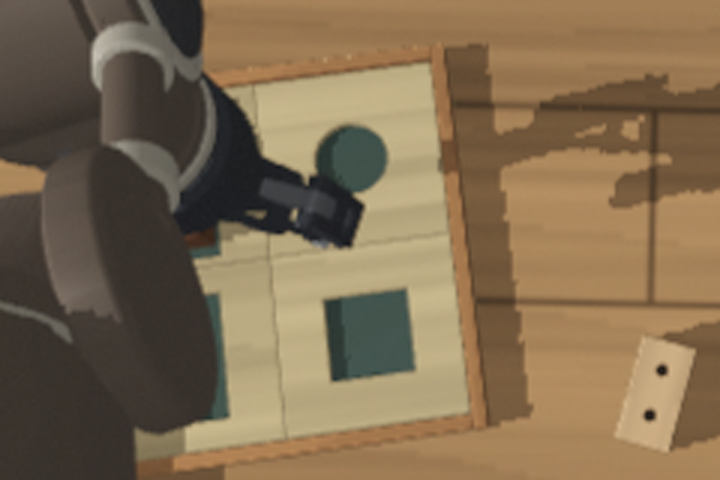

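The arm hides the hull from above, so I'll check it from the next pose and carry on to the deckhouse.

Emit:
move_arm(
  steps=[
    [[-0.06, -0.15, 0, 0], [-0.12, -0.31, 0, 0], [-0.18, -0.46, 0, 0], [-0.25, -0.61, 0, 0], [-0.308, -0.765, 0, 0]],
  ],
)

```text
clock: 11.2
tool_pos: [0.508, 0.1671, 0.1083]
ee_rot: [-180.0, -0.0, 165.5]
force: [-0.0, 0.1, 0.6]
width: 1.001
gripper_force: 0.0
```

Emit:
move_arm(
  steps=[
    [[-0.06, -0.15, 0, 0], [-0.12, -0.31, 0, 0], [-0.18, -0.46, 0, 0], [-0.25, -0.61, 0, 0], [-0.308, -0.765, 0, 0]],
  ],
)

```text
clock: 11.7
tool_pos: [0.4772, 0.0907, 0.1082]
ee_rot: [-180.0, -0.0, 165.5]
force: [0.2, -0.9, 0.5]
width: 1.0
gripper_force: 0.0
```

Emit:
move_arm(
  steps=[
    [[-0.06, -0.15, 0, 0], [-0.14, -0.35, 0, 0], [-0.22, -0.55, 0, 0], [-0.308, -0.765, 0, 0], [-0.308, -0.765, 0, 0]],
  ],
)

```text
clock: 12.2
tool_pos: [0.4455, 0.0134, 0.108]
ee_rot: [-180.0, -0.1, 165.4]
force: [0.5, 0.7, -1.1]
width: 1.001
gripper_force: 0.0
```

```bash
python3 - <<'E'
from rig import bot
import cv2,numpy as np
f=bot.grab_frame("top"); np.savez("top2.npz",**f); print(bot.observe()["tool_pos"])
cv2.imwrite("pics/t2.png",cv2.resize(f["color"][165:325,100:340,::-1],None,fx=3,fy=3,interpolation=cv2.INTER_CUBIC))
E
```

```text
[0.44644572 0.01433063 0.10823437]
```

View pics/t2.png

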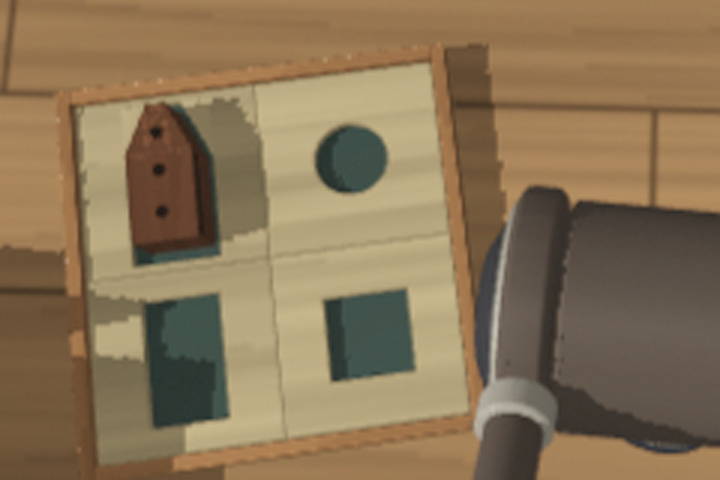

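The hull sits in its recess, with its middle hole at crop (158,169); I'll check that numerically. I now descend on the deckhouse.

Emit:
move_arm(
  steps=[
    [[0.01, 0.01, -0.2, 0], [0.01, 0.01, -0.4, 0], [0.01, 0.01, -0.6, 0], [0.01, 0.01, -0.8, 0], [0.01, 0.01, -0.9, 0]],
  ],
)

```text
clock: 12.75
tool_pos: [0.4474, 0.017, 0.0168]
ee_rot: [-180.0, -0.1, 165.6]
force: [-0.6, -0.5, -0.1]
width: 1.0
gripper_force: 0.0
```

Emit:
move_arm(
  steps=[
    [[0, 0, -0.04, 0], [0, 0, -0.08, 0], [0, 0, -0.08, 0], [0, 0, -0.08, 0], [0, 0, -0.08, 0]],
  ],
)

```text
clock: 13.25
tool_pos: [0.4488, 0.0164, 0.0109]
ee_rot: [180.0, 0.1, 165.5]
force: [0.2, 0.5, 0.1]
width: 0.999
gripper_force: 0.0
```

Emit:
move_arm(
  steps=[
    [[0, 0, 0, 0], [0, 0, 0, 0], [0, 0, 0, 0], [0, 0, 0, 0], [0, 0, 0, 0]],
  ],
  claw=1,
)

```text
clock: 13.75
tool_pos: [0.4486, 0.0163, 0.0106]
ee_rot: [180.0, 0.1, 165.5]
force: [-0.1, -0.5, 2.5]
width: 0.395
gripper_force: 41.5
```

Emit:
move_arm(
  steps=[
    [[0, 0, 0, 0], [0, 0, 0, 0], [0, 0, 0, 0], [0, 0, 0, 0], [0, 0, 0, 0]],
  ],
)

```text
clock: 14.25
tool_pos: [0.4486, 0.0163, 0.0105]
ee_rot: [180.0, 0.0, 165.5]
force: [-0.7, 0.0, 6.4]
width: 0.392
gripper_force: 41.7
```

```bash
python3 - <<'E'
import numpy as np
from h import *
f=dict(np.load("top2.npz"))
c=lambda x,y:(100+(x+.5)/3-.5,165+(y+.5)/3-.5)
print(ray(f,[c(156,104),c(162,247),c(156,132),c(158,169),c(162,211)],.044)*1000)
E
```

```text
[[616.96268704 326.36074115  44.        ]
 [528.11297854 315.01674441  44.        ]
 [599.27579754 324.81588637  44.        ]
 [576.14020553 321.58807001  44.        ]
 [550.18091783 316.92681973  44.        ]]
```

The hull centre measures about (574,321) in the nest, which is good. The deckhouse is gripped at 33 mm, so I carry it over.

Emit:
move_arm(
  steps=[
    [[0, 0, 0.15, 0], [0, 0, 0.35, 0], [0, 0, 0.55, 0], [0, 0, 0.7, 0], [0, 0, 0.8, 0]],
  ],
)

```text
clock: 14.75
tool_pos: [0.4478, 0.0165, 0.0907]
ee_rot: [180.0, -0.0, 165.5]
force: [0.2, -1.1, -1.0]
width: 0.39
gripper_force: 41.2
```

Emit:
move_arm(
  steps=[
    [[0, 0.12, 0, 0.05], [0.01, 0.26, 0, 0.1], [0.02, 0.42, 0, 0.15], [0.03, 0.57, 0, 0.196], [0.04, 0.72, 0, 0.196]],
  ],
)

```text
clock: 15.25
tool_pos: [0.451, 0.0889, 0.0894]
ee_rot: [180.0, -0.1, -170.9]
force: [-0.9, -0.7, 0.6]
width: 0.391
gripper_force: 41.2
```

Emit:
move_arm(
  steps=[
    [[0.01, 0.14, 0, 0], [0.02, 0.29, 0, 0], [0.02, 0.43, 0, 0], [0.03, 0.58, 0, 0], [0.04, 0.72, 0, 0]],
  ],
)

```text
clock: 15.75
tool_pos: [0.4557, 0.1613, 0.0899]
ee_rot: [-180.0, -0.1, -171.0]
force: [0.6, -1.0, -0.9]
width: 0.392
gripper_force: 41.2
```

Emit:
move_arm(
  steps=[
    [[0.01, 0.14, 0, 0], [0.02, 0.29, 0, 0], [0.02, 0.43, 0, 0], [0.03, 0.58, 0, 0], [0.04, 0.72, 0, 0]],
  ],
)

```text
clock: 16.25
tool_pos: [0.4601, 0.2337, 0.0903]
ee_rot: [180.0, 0.0, -170.9]
force: [-0.6, -0.0, -0.6]
width: 0.393
gripper_force: 41.2
```

Emit:
move_arm(
  steps=[
    [[0.01, 0.16, 0, 0], [0.02, 0.36, 0, 0], [0.03, 0.56, 0, 0], [0.04, 0.72, 0, 0], [0.04, 0.72, 0, 0]],
  ],
)

```text
clock: 16.75
tool_pos: [0.4646, 0.3067, 0.0905]
ee_rot: [180.0, 0.1, -170.8]
force: [1.2, 0.7, 0.7]
width: 0.392
gripper_force: 41.2
```

Emit:
move_arm(
  steps=[
    [[0, 0, -0.12, 0], [0, 0, -0.27, 0], [0, 0, -0.42, 0], [0, 0, -0.52, 0], [0, 0, -0.58, 0]],
  ],
)

```text
clock: 17.25
tool_pos: [0.4629, 0.3031, 0.0301]
ee_rot: [-179.9, -0.2, -171.0]
force: [-0.6, -1.0, -0.4]
width: 0.391
gripper_force: 41.2
```

Emit:
move_arm(
  steps=[
    [[0, 0, -0.04, 0], [0, 0, -0.08, 0], [0, 0, -0.11, 0], [0, 0, -0.14, 0], [0, 0, -0.14, 0]],
  ],
)

```text
clock: 17.75
tool_pos: [0.4646, 0.3047, 0.0187]
ee_rot: [180.0, 0.1, -171.0]
force: [0.4, -0.4, -1.6]
width: 0.387
gripper_force: 41.3
```

Emit:
move_arm(
  steps=[
    [[0, 0, 0, 0], [0, 0, 0, 0], [0, 0, 0, 0], [0, 0, 0, 0], [0, 0, 0, 0]],
  ],
  claw=-0.4,
)

```text
clock: 18.25
tool_pos: [0.4641, 0.3044, 0.0183]
ee_rot: [180.0, 0.0, -171.0]
force: [0.3, 0.0, 0.2]
width: 0.703
gripper_force: 0.0
```

Emit:
move_arm(
  steps=[
    [[0, 0, 0.1, 0], [0, 0, 0.25, 0], [0, 0, 0.45, 0], [0, 0, 0.7, 0], [0, 0, 0.9, 0]],
  ],
)

```text
clock: 18.75
tool_pos: [0.465, 0.3049, 0.1111]
ee_rot: [179.9, 0.2, -171.0]
force: [0.2, 0.3, -0.3]
width: 0.7
gripper_force: 0.0
```

Emit:
move_arm(
  steps=[
    [[0.04, -0.12, 0, -0.06], [0.11, -0.32, 0, -0.12], [0.18, -0.52, 0, -0.18], [0.25, -0.72, 0, -0.24], [0.316, -0.914, 0, -0.29]],
  ],
  claw=-1,
)

```text
clock: 19.25
tool_pos: [0.4966, 0.2125, 0.11]
ee_rot: [179.9, 0.1, 154.0]
force: [0.7, -0.3, -0.4]
width: 1.002
gripper_force: 0.0
```

Emit:
move_arm(
  steps=[
    [[0.06, -0.18, 0, -0.06], [0.13, -0.37, 0, -0.12], [0.19, -0.55, 0, -0.18], [0.25, -0.73, 0, -0.24], [0.316, -0.914, 0, -0.277]],
  ],
)

```text
clock: 19.75
tool_pos: [0.5281, 0.121, 0.1099]
ee_rot: [179.9, 0.0, 120.8]
force: [-0.0, 0.8, 0.6]
width: 1.002
gripper_force: 0.0
```

Emit:
move_arm(
  steps=[
    [[0.06, -0.18, 0, 0], [0.13, -0.37, 0, 0], [0.19, -0.55, 0, 0], [0.25, -0.73, 0, 0], [0.316, -0.914, 0, 0]],
  ],
)

```text
clock: 20.25
tool_pos: [0.5597, 0.0294, 0.11]
ee_rot: [179.9, 0.1, 121.0]
force: [-0.3, -0.2, -0.5]
width: 0.997
gripper_force: 0.0
```

Emit:
move_arm(
  steps=[
    [[0.06, -0.18, 0, 0], [0.13, -0.37, 0, 0], [0.19, -0.55, 0, 0], [0.25, -0.73, 0, 0], [0.316, -0.914, 0, 0]],
  ],
)

```text
clock: 20.75
tool_pos: [0.5912, -0.0623, 0.1094]
ee_rot: [179.9, 0.1, 121.0]
force: [0.3, 0.5, -0.7]
width: 0.997
gripper_force: 0.0
```

Emit:
move_arm(
  steps=[
    [[0.06, -0.18, 0, 0], [0.14, -0.41, 0, 0], [0.22, -0.64, 0, 0], [0.316, -0.914, 0, 0], [0.316, -0.914, 0, 0]],
  ],
)

```text
clock: 21.25
tool_pos: [0.6238, -0.1568, 0.1089]
ee_rot: [179.9, 0.2, 120.8]
force: [-0.1, 0.4, 0.8]
width: 1.0
gripper_force: 0.0
```

```bash
python3 - <<'E'
from rig import bot
import cv2,numpy as np
f=bot.grab_frame("top"); np.savez("top3.npz",**f); o=bot.observe(); print(o["tool_pos"],o["ee_rot"])
cv2.imwrite("pics/t3.png",cv2.resize(f["color"][165:325,100:260,::-1],None,fx=3,fy=3,interpolation=cv2.INTER_CUBIC))
E
```

```text
[ 0.62286822 -0.15487926  0.10852096] [1.79962569e+02 4.19838141e-02 1.20856442e+02]
```

View pics/t3.png

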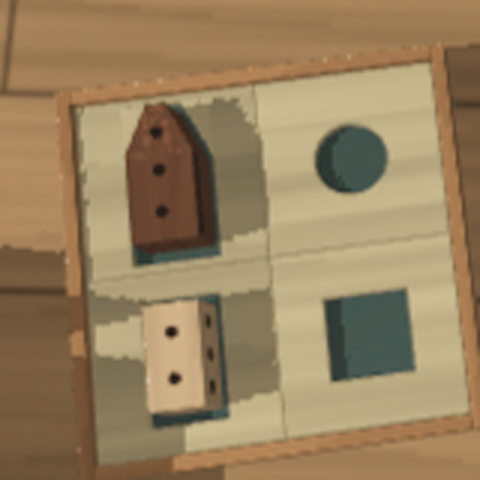

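Hull and deckhouse are both down in their recesses. I descend on the wheelhouse.

Emit:
move_arm(
  steps=[
    [[0, 0, -0.2, 0], [0, 0, -0.4, 0], [0, 0, -0.6, 0], [0, 0, -0.8, 0], [0, 0, -0.92, 0]],
  ],
)

```text
clock: 21.8
tool_pos: [0.6205, -0.1514, 0.0143]
ee_rot: [-179.9, -0.2, 121.0]
force: [-0.9, 0.3, -0.1]
width: 0.999
gripper_force: 0.0
```

Emit:
move_arm(
  steps=[
    [[0, 0, 0, 0], [0, 0, 0, 0], [0, 0, 0, 0], [0, 0, 0, 0], [0, 0, 0, 0]],
  ],
)

```text
clock: 22.3
tool_pos: [0.6229, -0.1529, 0.0173]
ee_rot: [179.9, 0.1, 121.0]
force: [-0.8, 1.1, 0.6]
width: 1.002
gripper_force: 0.0
```

Emit:
move_arm(
  steps=[
    [[0, 0, 0, 0], [0, 0, 0, 0], [0, 0, 0, 0], [0, 0, 0, 0], [0, 0, 0, 0]],
  ],
  claw=1,
)

```text
clock: 22.8
tool_pos: [0.6224, -0.1527, 0.0165]
ee_rot: [180.0, 0.0, 121.0]
force: [-0.4, -0.6, 0.8]
width: 0.435
gripper_force: 41.6
```

Emit:
move_arm(
  steps=[
    [[0, 0, 0, 0], [0, 0, 0, 0], [0, 0, 0, 0], [0, 0, 0, 0], [0, 0, 0, 0]],
  ],
)

```text
clock: 23.3
tool_pos: [0.6224, -0.1527, 0.0165]
ee_rot: [180.0, 0.0, 121.0]
force: [0.6, 0.3, 1.6]
width: 0.44
gripper_force: 41.6
```

Emit:
move_arm(
  steps=[
    [[0, 0, 0.15, 0], [0, 0, 0.35, 0], [0, 0, 0.55, 0], [0, 0, 0.7, 0], [0, 0, 0.8, 0]],
  ],
)

```text
clock: 23.8
tool_pos: [0.6227, -0.1527, 0.0982]
ee_rot: [179.9, 0.1, 121.0]
force: [1.1, -1.2, -0.7]
width: 0.441
gripper_force: 41.5
```

Emit:
move_arm(
  steps=[
    [[-0.05, 0.13, 0, -0.05], [-0.12, 0.3, 0, -0.1], [-0.2, 0.49, 0, -0.15], [-0.28, 0.68, 0, -0.183], [-0.352, 0.866, 0, -0.183]],
  ],
)

```text
clock: 24.3
tool_pos: [0.5859, -0.0651, 0.0961]
ee_rot: [-179.9, -0.0, 99.0]
force: [-0.6, -0.0, 0.1]
width: 0.437
gripper_force: 41.5
```

Emit:
move_arm(
  steps=[
    [[-0.07, 0.17, 0, 0], [-0.14, 0.35, 0, 0], [-0.21, 0.52, 0, 0], [-0.28, 0.69, 0, 0], [-0.352, 0.866, 0, 0]],
  ],
)

```text
clock: 24.8
tool_pos: [0.5512, 0.0219, 0.0963]
ee_rot: [180.0, 0.0, 99.1]
force: [0.6, -0.3, -0.5]
width: 0.438
gripper_force: 41.5
```

Emit:
move_arm(
  steps=[
    [[-0.07, 0.17, 0, 0], [-0.14, 0.35, 0, 0], [-0.21, 0.52, 0, 0], [-0.28, 0.69, 0, 0], [-0.352, 0.866, 0, 0]],
  ],
)

```text
clock: 25.3
tool_pos: [0.5159, 0.1085, 0.0964]
ee_rot: [180.0, 0.0, 99.1]
force: [0.3, 0.2, -0.4]
width: 0.439
gripper_force: 41.5
```

Emit:
move_arm(
  steps=[
    [[-0.08, 0.19, 0, 0], [-0.17, 0.42, 0, 0], [-0.26, 0.65, 0, 0], [-0.352, 0.866, 0, 0], [-0.352, 0.866, 0, 0]],
  ],
)

```text
clock: 25.8
tool_pos: [0.4797, 0.1963, 0.0962]
ee_rot: [-180.0, -0.0, 99.2]
force: [0.5, -0.4, -1.1]
width: 0.44
gripper_force: 41.5
```

Emit:
move_arm(
  steps=[
    [[0, 0, -0.12, 0], [0, 0, -0.27, 0], [0, 0, -0.42, 0], [0, 0, -0.52, 0], [0, 0, -0.58, 0]],
  ],
)

```text
clock: 26.3
tool_pos: [0.4806, 0.1929, 0.0367]
ee_rot: [-179.9, 0.0, 99.0]
force: [-0.5, 0.1, -0.4]
width: 0.439
gripper_force: 41.5
```

Emit:
move_arm(
  steps=[
    [[0, 0, -0.04, 0], [0, 0, -0.08, 0], [0, 0, -0.11, 0], [0, 0, -0.14, 0], [0, 0, -0.14, 0]],
  ],
)

```text
clock: 26.8
tool_pos: [0.4819, 0.194, 0.0246]
ee_rot: [179.9, -0.0, 99.1]
force: [0.1, -0.4, -0.6]
width: 0.437
gripper_force: 41.4
```

Emit:
move_arm(
  steps=[
    [[0, 0, 0, 0], [0, 0, 0, 0], [0, 0, 0, 0], [0, 0, 0, 0], [0, 0, 0, 0]],
  ],
  claw=-0.4,
)

```text
clock: 27.3
tool_pos: [0.4813, 0.1938, 0.0243]
ee_rot: [-180.0, 0.0, 99.0]
force: [-0.1, -0.0, -1.1]
width: 0.699
gripper_force: 0.0
```

Emit:
move_arm(
  steps=[
    [[0, 0, 0.1, 0], [0, 0, 0.25, 0], [0, 0, 0.45, 0], [0, 0, 0.7, 0], [0, 0, 0.9, 0]],
  ],
)

```text
clock: 27.8
tool_pos: [0.4818, 0.194, 0.1162]
ee_rot: [179.9, -0.0, 99.0]
force: [-0.3, -0.1, 0.1]
width: 0.698
gripper_force: 0.0
```

Emit:
move_arm(
  steps=[
    [[0.04, -0.12, 0, 0], [0.1, -0.33, 0, 0], [0.16, -0.54, 0, 0], [0.22, -0.75, 0, 0], [0.285, -0.962, 0, 0]],
  ],
  claw=-1,
)

```text
clock: 28.3
tool_pos: [0.5093, 0.096, 0.1135]
ee_rot: [-179.9, 0.0, 99.0]
force: [-0.2, -0.4, -0.1]
width: 1.001
gripper_force: 0.0
```

Emit:
move_arm(
  steps=[
    [[0.06, -0.19, 0, 0], [0.11, -0.38, 0, 0], [0.17, -0.58, 0, 0], [0.23, -0.77, 0, 0], [0.285, -0.962, 0, 0]],
  ],
)

```text
clock: 28.8
tool_pos: [0.5378, -0.0002, 0.1134]
ee_rot: [-179.9, -0.0, 99.0]
force: [0.7, 0.9, -0.3]
width: 1.0
gripper_force: 0.0
```

Emit:
move_arm(
  steps=[
    [[0.06, -0.19, 0, 0], [0.11, -0.38, 0, 0], [0.17, -0.58, 0, 0], [0.23, -0.77, 0, 0], [0.285, -0.962, 0, 0]],
  ],
)

```text
clock: 29.3
tool_pos: [0.5662, -0.0963, 0.1133]
ee_rot: [-179.9, -0.0, 99.0]
force: [0.5, 0.5, 0.3]
width: 1.004
gripper_force: 0.0
```

Emit:
move_arm(
  steps=[
    [[0.06, -0.19, 0, 0], [0.11, -0.38, 0, 0], [0.17, -0.58, 0, 0], [0.23, -0.77, 0, 0], [0.285, -0.962, 0, 0]],
  ],
)

```text
clock: 29.8
tool_pos: [0.5958, -0.1926, 0.1142]
ee_rot: [180.0, 0.0, 99.0]
force: [1.0, 0.3, -0.3]
width: 1.006
gripper_force: 0.0
```

Emit:
move_arm(
  steps=[
    [[0.06, -0.19, 0, 0], [0.13, -0.43, 0, 0], [0.21, -0.69, 0, 0], [0.287, -0.962, 0, 0], [0.287, -0.962, 0, 0]],
  ],
)

```text
clock: 30.3
tool_pos: [0.6253, -0.2919, 0.1147]
ee_rot: [179.9, 0.2, 98.9]
force: [-0.7, 0.1, -0.0]
width: 1.001
gripper_force: 0.0
```

Emit:
move_arm(
  steps=[
    [[0, 0, 0, 0], [0, 0, 0, 0], [0, 0, 0, 0], [0, 0, 0, 0], [0, 0, 0, 0]],
  ],
)

```text
clock: 30.8
tool_pos: [0.624, -0.2865, 0.1144]
ee_rot: [-180.0, -0.0, 99.1]
force: [0.1, -0.2, 0.3]
width: 0.999
gripper_force: 0.0
```

Emit:
move_arm(
  steps=[
    [[0, -0.01, -0.2, 0], [0, -0.01, -0.4, 0], [0, -0.01, -0.6, 0], [0, -0.01, -0.8, 0], [0, -0.01, -0.92, 0]],
  ],
)

```text
clock: 31.3
tool_pos: [0.623, -0.2873, 0.0205]
ee_rot: [-179.9, -0.1, 99.1]
force: [-0.1, 0.0, -0.0]
width: 1.0
gripper_force: 0.0
```

Emit:
move_arm(
  steps=[
    [[0, 0, 0, 0], [0, 0, 0, 0], [0, 0, 0, 0], [0, 0, 0, 0], [0, 0, 0, 0]],
  ],
)

```text
clock: 31.8
tool_pos: [0.6247, -0.2886, 0.0234]
ee_rot: [179.9, 0.1, 99.0]
force: [0.7, -0.2, 0.7]
width: 1.0
gripper_force: 0.0
```

Emit:
move_arm(
  steps=[
    [[0, 0, 0, 0], [0, 0, 0, 0], [0, 0, 0, 0], [0, 0, 0, 0], [0, 0, 0, 0]],
  ],
  claw=1,
  grip_force=30,
)

```text
clock: 32.3
tool_pos: [0.6242, -0.2883, 0.0224]
ee_rot: [180.0, 0.0, 99.0]
force: [0.1, -0.5, 0.5]
width: 0.366
gripper_force: 29.7
```

Emit:
move_arm(
  steps=[
    [[0, 0, 0, 0], [0, 0, 0, 0], [0, 0, 0, 0], [0, 0, 0, 0], [0, 0, 0, 0]],
  ],
)

```text
clock: 32.8
tool_pos: [0.6242, -0.2883, 0.0224]
ee_rot: [180.0, 0.0, 99.0]
force: [0.1, -0.6, 1.4]
width: 0.369
gripper_force: 29.7
```

Emit:
move_arm(
  steps=[
    [[0, 0, 0.15, 0], [0, 0, 0.35, 0], [0, 0, 0.55, 0], [0, 0, 0.7, 0], [0, 0, 0.8, 0]],
  ],
)

```text
clock: 33.3
tool_pos: [0.6247, -0.2886, 0.1045]
ee_rot: [179.9, 0.1, 99.0]
force: [-0.1, 0.3, -0.2]
width: 0.364
gripper_force: 29.8
```

```bash
python3 - <<'E'
from rig import bot
import cv2,numpy as np
f=bot.grab_frame("top"); np.savez("top4.npz",**f); o=bot.observe(); print(o["tool_pos"],o["ee_rot"])
cv2.imwrite("pics/t4.png",cv2.resize(f["color"][165:325,100:520,::-1],None,fx=1.9,fy=1.9,interpolation=cv2.INTER_CUBIC))
E
```

```text
[ 0.62551803 -0.28897681  0.10590027] [1.79802027e+02 1.51217201e-01 9.90468477e+01]
```

View pics/t4.png

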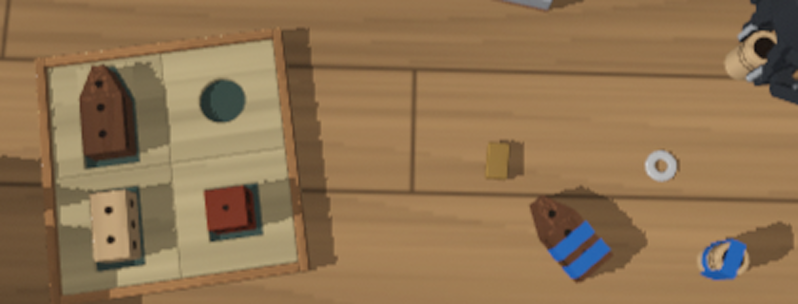

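The wheelhouse is seated and the funnel is in the gripper. I carry it to the round recess.

Emit:
move_arm(
  steps=[
    [[-0.01, 0.12, 0, 0], [-0.02, 0.33, 0, 0], [-0.03, 0.55, 0, 0], [-0.05, 0.77, 0, 0], [-0.063, 0.998, 0, 0]],
  ],
)

```text
clock: 33.85
tool_pos: [0.6167, -0.1853, 0.1013]
ee_rot: [-179.9, -0.1, 99.1]
force: [0.0, -0.7, -0.5]
width: 0.367
gripper_force: 29.8
```

Emit:
move_arm(
  steps=[
    [[-0.01, 0.2, 0, 0], [-0.02, 0.4, 0, 0], [-0.04, 0.6, 0, 0], [-0.05, 0.8, 0, 0], [-0.063, 0.998, 0, 0]],
  ],
)

```text
clock: 34.35
tool_pos: [0.6112, -0.0869, 0.1023]
ee_rot: [180.0, -0.0, 99.1]
force: [0.1, -0.1, 0.3]
width: 0.364
gripper_force: 29.8
```

Emit:
move_arm(
  steps=[
    [[-0.01, 0.2, 0, 0], [-0.02, 0.4, 0, 0], [-0.04, 0.6, 0, 0], [-0.05, 0.8, 0, 0], [-0.063, 0.998, 0, 0]],
  ],
)

```text
clock: 34.85
tool_pos: [0.6048, 0.0128, 0.1023]
ee_rot: [180.0, 0.0, 99.0]
force: [-0.5, -0.1, -0.6]
width: 0.367
gripper_force: 29.8
```

Emit:
move_arm(
  steps=[
    [[-0.01, 0.2, 0, 0], [-0.02, 0.4, 0, 0], [-0.04, 0.6, 0, 0], [-0.05, 0.8, 0, 0], [-0.063, 0.998, 0, 0]],
  ],
)

```text
clock: 35.35
tool_pos: [0.5983, 0.1126, 0.1023]
ee_rot: [180.0, 0.0, 99.1]
force: [0.7, -0.0, -1.6]
width: 0.364
gripper_force: 29.8
```

Emit:
move_arm(
  steps=[
    [[-0.01, 0.2, 0, 0], [-0.03, 0.45, 0, 0], [-0.05, 0.75, 0, 0], [-0.063, 0.998, 0, 0], [-0.063, 0.998, 0, 0]],
  ],
)

```text
clock: 35.85
tool_pos: [0.5919, 0.2145, 0.1025]
ee_rot: [179.9, -0.1, 99.2]
force: [0.2, -0.2, -0.6]
width: 0.369
gripper_force: 29.8
```

Emit:
move_arm(
  steps=[
    [[0, 0, -0.12, 0], [0, 0, -0.27, 0], [0, 0, -0.42, 0], [0, 0, -0.52, 0], [0, 0, -0.58, 0]],
  ],
)

```text
clock: 36.35
tool_pos: [0.5911, 0.2096, 0.0418]
ee_rot: [-179.8, 0.0, 99.0]
force: [0.1, 0.3, 0.0]
width: 0.366
gripper_force: 29.8
```

Emit:
move_arm(
  steps=[
    [[0, 0, -0.04, 0], [0, 0, -0.08, 0], [0, 0, -0.11, 0], [0, 0, -0.14, 0], [0, 0, -0.14, 0]],
  ],
)

```text
clock: 36.85
tool_pos: [0.593, 0.211, 0.0306]
ee_rot: [179.9, -0.0, 99.0]
force: [0.1, 0.0, -1.1]
width: 0.363
gripper_force: 29.7
```

Release it, then retreat up and clear of the tray.

Emit:
move_arm(
  steps=[
    [[0, 0, 0, 0], [0, 0, 0, 0], [0, 0, 0, 0], [0, 0, 0, 0], [0, 0, 0, 0]],
  ],
  claw=-0.4,
)

```text
clock: 37.35
tool_pos: [0.5925, 0.2108, 0.0303]
ee_rot: [180.0, -0.0, 99.0]
force: [-0.5, 0.1, -1.1]
width: 0.699
gripper_force: 0.0
```

Emit:
move_arm(
  steps=[
    [[0, 0, 0.1, 0], [0, 0, 0.25, 0], [0, 0, 0.45, 0], [0, 0, 0.7, 0], [0, 0, 0.9, 0]],
  ],
)

```text
clock: 37.85
tool_pos: [0.5936, 0.2111, 0.1234]
ee_rot: [179.8, -0.0, 99.0]
force: [-0.4, 0.2, 0.2]
width: 0.697
gripper_force: 0.0
```

Emit:
move_arm(
  steps=[
    [[0, -0.15, 0.1, 0], [0, -0.35, 0.2, 0], [0, -0.55, 0.3, 0], [0, -0.75, 0.4, 0], [0, -1, 0.5, 0]],
  ],
)

```text
clock: 38.35
tool_pos: [0.5922, 0.1093, 0.1711]
ee_rot: [180.0, 0.0, 99.1]
force: [-0.1, 0.3, -0.6]
width: 0.695
gripper_force: 0.0
```

Emit:
move_arm(
  steps=[
    [[0, -0.2, 0, 0], [0, -0.4, 0, 0], [0, -0.6, 0, 0], [0, -0.8, 0, 0], [0, -1, 0, 0]],
  ],
)

```text
clock: 38.85
tool_pos: [0.5919, 0.0089, 0.1706]
ee_rot: [-180.0, 0.0, 99.0]
force: [0.7, -0.9, -0.0]
width: 0.7
gripper_force: 0.0
```

Emit:
move_arm(
  steps=[
    [[0, -0.2, 0, 0], [0, -0.4, 0, 0], [0, -0.6, 0, 0], [0, -0.8, 0, 0], [0, -0.8, 0, 0]],
  ],
)

```text
clock: 39.35
tool_pos: [0.592, -0.0723, 0.1707]
ee_rot: [-180.0, 0.1, 98.9]
force: [-0.0, -0.1, 0.6]
width: 0.7
gripper_force: 0.0
```

```bash
python3 - <<'E'
from rig import bot
import cv2,numpy as np
r=[cv2.resize(bot.grab_frame("top")["color"][165:325,100:270,::-1],(510,480),interpolation=cv2.INTER_CUBIC)]
s=bot.grab_frame("scene")["color"][110:250,300:475,::-1]
r=np.hstack([cv2.resize(r[0],(400,376)),cv2.resize(s,(400,376),interpolation=cv2.INTER_CUBIC)])
cv2.imwrite("pics/end.png",r)
E
```

```text
(no output)
```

View pics/end.png

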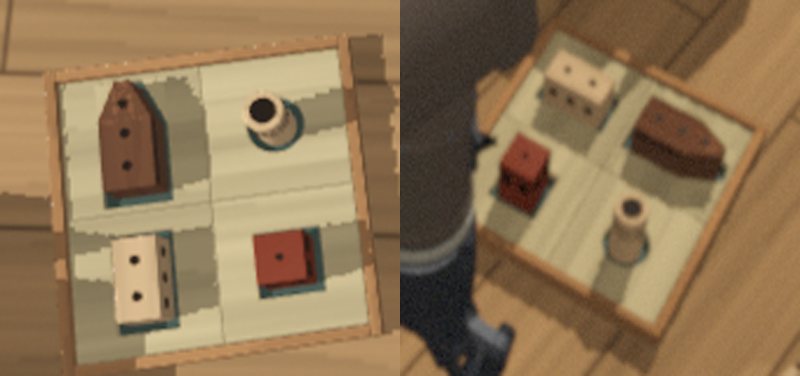

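All four pieces stand upright in their own recesses with green floor visible around them, and the taped pieces were not touched. I hand the job in.

```bash
python3 -c "
from rig import bot
print(bot.finish_job())"
```

```text
the job is handed in; nothing more can be done
None
```

The job is handed in at about 39 s: the final pictures show the clean hull, deckhouse, wheelhouse and funnel upright in their own recesses, and no move touched the taped pieces; the judge's result was not shown to me.

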